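Start the dust extractor from its guarded key box

TASK

Pry the clear guard of the grey control box open with the scraper's blade and swing it back past upright. Then start the extractor by pressing the keys one at a time: first the square, then the round, then the bar-shaped one, never the cross. Leave the guard open and the scraper lying flat on the bench.

Things in the scene. Friction and masses are not known exactly. Their poses are not given: they have to be found in the camera images.
- box: Grey control box, fixed, 180 x 180 mm, rim 60 mm high, an open well with 10 mm walls. Origin: centre of its underside; x, y along its sides, z up. The well's floor, 34 mm up, is the key panel: four white keys at x = +-34, y = +-34 mm; which is where varies. Guard hinged along the +y side; prying slot in the middle of the -y side.
- slot (a point): Centre of the prying slot's mouth, on the outer face of the box's -y wall (box frame 0, -90, 54 mm). Slot 70 mm wide (box x), 12 mm high: from 48 mm above the bench to the closed guard's underside at 60 mm; it runs through the 10 mm wall into the well, where a blade may go in 40 mm or more, above the keys.
- hinge (a point): Middle of the guard's hinge line, which runs along the box's x axis (box frame 0, 90, 60 mm).
- cover (a joint): Angle of the guard, rad: 0 closed flat on the box rim, grows as its -y edge rises about the hinge; 1.57 upright, stop at 2.0. Stiff hinge: it stays wherever it is left; about 2 N at the free edge moves it.
- guard: The guard (turns with joint cover): 180 x 180 mm, 8 mm thick, grey frame 18 mm wide round a clear window, 0.12 kg. Origin on the hinge line, on its underside; its -y points to the free edge, 180 mm away and flush with the box's outer face above the slot when closed; z is its upper side's normal.
- scraper: Scraper lying flat: wooden handle, plain steel blade, 200 mm long, about 0.15 kg. Origin: on its underside, below its balance and grip point; x points to the blade, z up. Handle x = -75 to 35 mm, 26 mm wide, 28 mm high; blade x = 35 to tip at 125 mm, 40 mm wide, 3 mm thick, mid-plane 14 mm above the underside.
- key_square (a joint): Travel in m of the square cap 32 x 32 mm: 0 up, 0.008 fully down (spring, about 6 N fully down).
- key_square_top (a point): Centre of the top of the square cap 32 x 32 mm; 46 mm above the bench when up.
- key_round (a joint): Travel in m of the round cap 34 mm in diameter: 0 up, 0.008 fully down (spring, about 6 N fully down).
- key_round_top (a point): Centre of the top of the round cap 34 mm in diameter; 46 mm above the bench when up.
- key_bar (a joint): Travel in m of the bar-shaped cap 44 mm long (box x) and 18 mm wide: 0 up, 0.008 fully down (spring, about 6 N fully down).
- key_bar_top (a point): Centre of the top of the bar-shaped cap 44 mm long (box x) and 18 mm wide; 46 mm above the bench when up.
- key_cross (a joint): Travel in m of the cross-shaped cap, two arms 38 mm long and 12 mm wide; not to be pressed: 0 up, 0.008 fully down (spring, about 6 N fully down).
- key_cross_top (a point): Centre of the top of the cross-shaped cap, two arms 38 mm long and 12 mm wide; not to be pressed; 46 mm above the bench when up.
- mug: Bystander, loose: a dark blue mug 80 mm wide, 95 mm high, handle at its +y; origin at its underside's centre.
- jar: Bystander, loose: a closed glass jar 84 mm wide, 110 mm high; origin at its underside's centre.
- sanding_block: Bystander, loose: a cork sanding block 100 x 60 x 35 mm; origin at its underside's centre.
- rasp: Bystander, loose: a slim round-shank tool with a pale wooden handle, 220 mm long, along its x axis; origin at its handle-side reference on the axis.
- offcut: Bystander, loose: a dark wood offcut 60 x 150 x 30 mm; origin at its underside's centre.
- mallet: Bystander, loose: a hammer with a rubber head, 260 mm long, along its x axis; origin at its handle-side reference on the axis.
- plane: Bystander, loose: a wooden hand plane 200 x 60 mm, about 85 mm high, long along its x axis; origin at its underside's centre.

How it is judged:
By the outcome, as a careful person would: the job done as asked, in the order asked, and still so for the second after the job is handed in, with the robot touching nothing.
It also fails if it takes over 72 s, if anything falls off the work surface, if the arm or the gripper's body presses on something with over 40 N, if the wrist force passes 120 N, or if a joint passes its speed limit or range.

ROBOT

A 6-joint arm with a two-finger parallel gripper is mounted at the origin on the work surface. World frame = base frame: x ahead of the robot, y to its left, z up, the work surface at z = 0. Lengths are in m, angles in rad, forces in N, time in s.
With the tool pointing down it reaches from about 0.325 to 0.9 m from the base axis. Payload 3.5 kg.
Tool frame: the origin (TCP) lies between the finger pads; the fingertips stand 17 mm ahead of it and the grasp point (between the pads) lies 2 mm behind it (arm.tip_reach is the distance from the TCP to the fingertips, in m); z points along the fingers, y is the line along which they close (so a half turn about z gives the same grasp; the last joint's range is limited). The gripper opens to 85 mm and grips with 20 to 120 N. Pads are 22 mm wide; open, the fingers measure 114 mm over their backs; the gripper's body (76 mm by 85 mm) begins 54 mm behind the grasp point. The pads swing forward as they close: fully open they stand 13 mm farther back than shut.
Start: joints at [1.06, 0.276, -0.026, 1.268, 0, 1.467], TCP at [0.248, 0.574, 0.248] pointing down, gripper open.
Joint ranges: [-3.12, 3.12], [-0.85, 1.88], [-1.08, 1.24], [-1.95, 2.15], [-1.57, 1.53], [-3.14, 3.14]. Speed limits (rad/s): [2.57, 2.57, 3.14, 3.14, 3.14, 3.14].

INTERFACE

Orientations are given as [roll, pitch, yaw] about the fixed x, y, z axes, in that order (R = Rz(yaw) Ry(pitch) Rx(roll)).
In Python, from station import arm gives the robot as it stands.
- The arm moves only by the tool apply_moves, never from a script. Its argument "rows" is a list that holds one entry, the list of rows, each a list of 7 numbers: the shift along the world's x, y, z each as a share of 100 cm, from -1 to 1, then the turn, a rotation vector about the world's x, y, z each as a share of pi rad, from -1 to 1, then the opening, from 0 (shut) to 1 (fully open). A call has 1 to 20 rows; each row is the pose to reach, as a shift and turn from the pose commanded when the call began, turning the shorter way round; what a row does not reach only later rows make up. A row lasts 1/12 s, in which the tool goes at most 41.7 mm and 7.16 degrees, less where a joint would pass 70% of its speed; a pose out of reach is approached as far as the arm can. A call with a number of a shift or a turn outside -1 to 1 is refused whole. A call with a gripper value outside its range is refused whole. The fingers move at their own pace and stop on an object; "grip_force" is the grip in N (left out, the last holds). Time passes only in rows, so rows that repeat a pose let the fingers close. It gives the time, the measured TCP pose, the force, the opening and the grip force at its end, in the units of the state.
- arm.get_obs(): the state, without advancing time (a new reading comes with each control period).
- arm.snapshot(name): name is "side" or "top"; returns a dict with "frame" (384x512x3 uint8, blue, green, red), "mtx" (3x3 intrinsics, pixels), "D" ([k1, k2, p1, p2, k3] as OpenCV has them; the pictures are not rectified), "view" (4x4, takes a point from world to camera coordinates). Camera axes: x right, y down, z forward; pixel columns grow to the right and rows downward; lengths in m; the calibration is good to about 2 mm. A picture is of the moment at which its call begins. There is no depth.
- arm.hand_in(): hands the job in; it is judged then, once.
The state is a dict: "time_s": time; "q": joint angles; "qvel": joint speeds; "joint_efforts": joint torques, N m; "eef_pos": TCP position; "eef_rot": TCP orientation; "force": force on the tool from outside, world axes, zero at the start; "moment": the same for the moment, N m; "width": opening from 0.0 (shut) to 1.0 (fully open); "grasp_force": force on a finger pad.
Only numpy, scipy, OpenCV 4.12 (cv2) and the standard library are available. Lean on these libraries where they do the work, as an engineer would, in place of code of your own. Each camera call takes 0.05 s, during which the arm holds its last target. There are 200 camera calls.

## Working session

There is one attempt and no reset: what is moved stays moved. The work goes in short steps, Python scripts to look and compute and a tool call to move; the robot and the scene stay as the last step left them, time stands still between calls to the robot, and variables do not carry over. Pictures are saved under pics/ and viewed, at most 10 in all, crops included, and the job is handed in when it is done.

Besides the shell and the picture viewer there is one more tool, called after "Call:" as a command line: name --argument value ..., lists and objects as JSON in quotes. apply_moves: Moves the arm, as the interface text tells. Its arguments: {"type":"object","properties":{"rows":{"type":"array"},"grip_force":{"type":"number"}},"required":["rows"]}

```bash
ls; mkdir -p pics
python3 - <<'E'
from station import arm
import cv2,numpy as np
o=arm.get_obs();print({k:np.round(v,3).tolist() for k,v in o.items()})
for n in("top","side"):
    s=arm.snapshot(n);cv2.imwrite(f"pics/{n}0.png",cv2.resize(s["frame"],(800,600),interpolation=cv2.INTER_CUBIC))
    cv2.imwrite(f"{n}0raw.png",s["frame"])
    np.savez(f"{n}0.npz",**s);print(n,s["mtx"].round(1).tolist(),s["D"],s["view"].round(3).tolist())
E
```

```text
pics
{'time_s': 0.0, 'q': [1.06, 0.277, -0.028, 1.268, 0.0, 1.467], 'qvel': [-0.001, 0.001, -0.001, -0.002, 0.0, -0.002], 'joint_efforts': [0.001, -44.55, 29.52, 0.016, -0.0, 0.0], 'eef_pos': [0.248, 0.573, 0.247], 'eef_rot': [-3.139, -0.0, 2.734], 'force': [-0.545, 0.728, -0.103], 'moment': [0.005, 0.049, 0.047], 'grasp_force': 0.0, 'width': 1.001}
top [[457.3, 0.0, 256.0], [0.0, 457.3, 185.0], [0.0, 0.0, 1.0]] [-0.09849289  0.          0.          0.          0.        ] [[-0.013, -1.0, -0.005, -0.046], [-0.99, 0.013, -0.14, 0.585], [0.14, 0.003, -0.99, 1.5], [0.0, 0.0, 0.0, 1.0]]
side [[381.2, 0.0, 259.2], [0.0, 381.2, 194.3], [0.0, 0.0, 1.0]] [-0.06981908  0.          0.          0.          0.        ] [[0.64, -0.768, -0.005, -0.419], [-0.497, -0.409, -0.765, 0.334], [0.585, 0.492, -0.644, 0.765], [0.0, 0.0, 0.0, 1.0]]
```

View pics/top0.png

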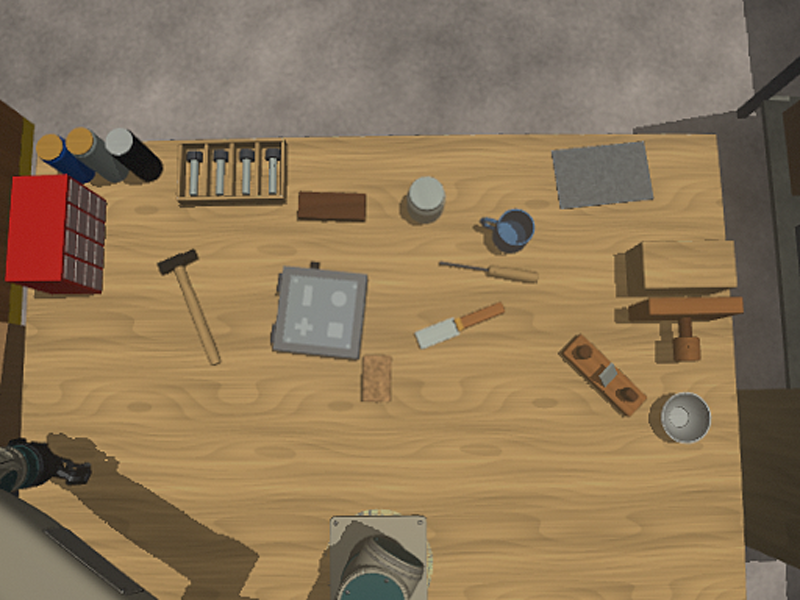

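View pics/side0.png

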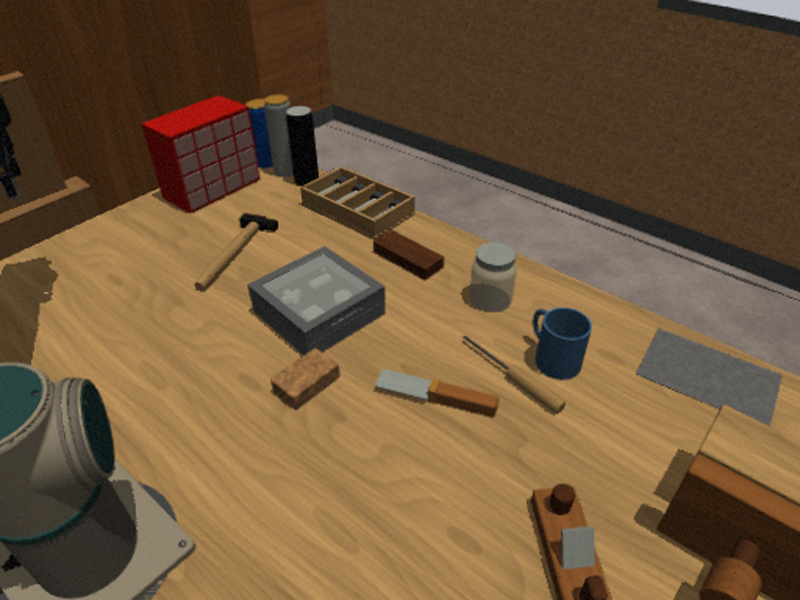

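```bash
cat > h.py <<'E'
import cv2,numpy as np
from scipy.spatial.transform import Rotation as R
from scipy.optimize import least_squares
def load(f): return dict(np.load(f))
def proj(s,P):
    V=s["view"];r,_=cv2.Rodrigues(V[:3,:3]);return cv2.projectPoints(np.asarray(P,float).reshape(-1,3),r,V[:3,3],s["mtx"],s["D"])[0][:,0]
def onplane(s,px,z):
    u=cv2.undistortPoints(np.asarray(px,float).reshape(-1,1,2),s["mtx"],s["D"])[:,0]
    V=s["view"];d=np.c_[u,np.ones(len(u))]@V[:3,:3];c=-V[:3,:3].T@V[:3,3]
    return c+d*((z-c[2])/d[:,2])[:,None]
def crop(f,x0,y0,w,h,k,out):
    im=cv2.resize(f[y0:y0+h,x0:x0+w],None,fx=k,fy=k,interpolation=cv2.INTER_CUBIC)
    for x in range(-(-x0//20)*20,x0+w,20):
        cv2.line(im,((x-x0)*k,0),((x-x0)*k,8),(0,0,255),1);cv2.putText(im,str(x),((x-x0)*k+2,18),0,.4,(0,0,255),1)
    for y in range(-(-y0//20)*20,y0+h,20):
        cv2.line(im,(0,(y-y0)*k),(8,(y-y0)*k),(0,0,255),1);cv2.putText(im,str(y),(10,(y-y0)*k+4),0,.4,(0,0,255),1)
    cv2.imwrite(out,im)
E
python3 - <<'E'
from h import *
crop(load("top0.npz")["frame"],170,160,160,110,5,"pics/topc.png")
crop(load("side0.npz")["frame"],155,152,160,118,5,"pics/sidec.png")
E
```

```text
(no output)
```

View pics/topc.png

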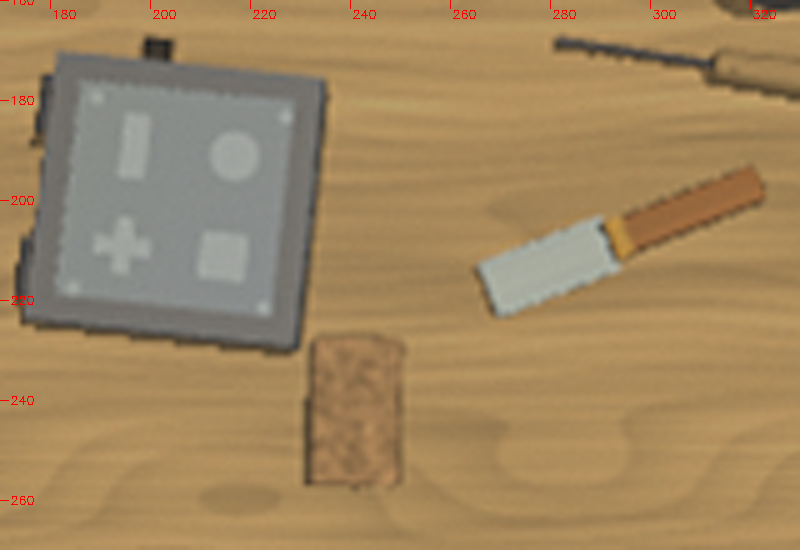

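View pics/sidec.png

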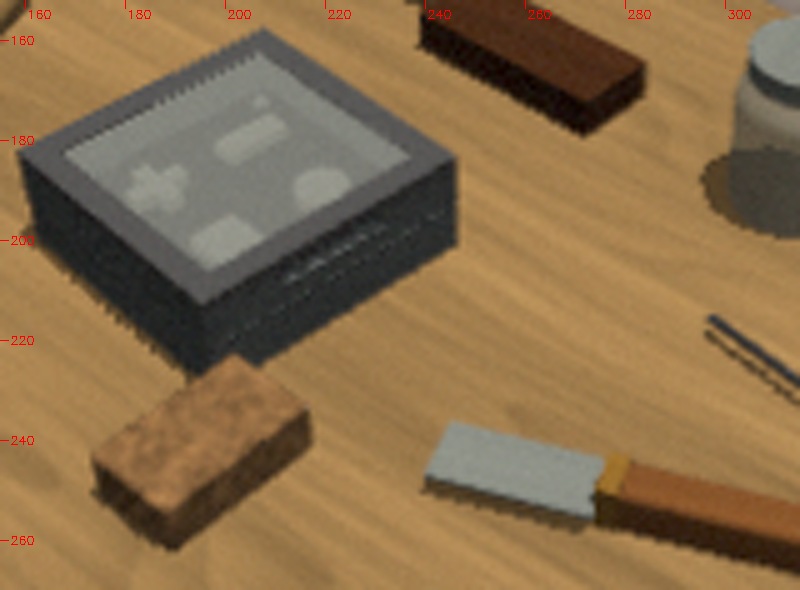

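The top crop shows the box corners at about (181,170), (235,176), (230,229) and (175.5,223.5). The bar is upper-left, round upper-right, cross lower-left and square lower-right. The blade tip corners are at about (265.5,213.5) and (269.5,223.5). The side crop shows the slot on the face towards the scraper. The sanding block sits by the front corner of the box.

```bash
cat > fit.py <<'E'
from h import *
T=load("top0.npz");S=load("side0.npz")
c=lambda a,x,y:np.array(a,float)/5-.4+[x,y]
def pose(p,P): return R.from_euler('z',p[3]).apply(P)+p[:3]
def fit(mod,top,side,p0,ti,si):
    f=lambda p:np.r_[(proj(T,pose(p,mod[ti]))-top).ravel(),(proj(S,pose(p,mod[si]))-side).ravel()]
    r=least_squares(f,p0);print(np.round(r.x,4),"yaw deg",np.degrees(r.x[3]).round(1),"res",r.fun.round(1));return r.x
h=.09
box=np.array([[h,h,.068],[h,-h,.068],[-h,-h,.068],[-h,h,.068],[h,-h,0]])
b=fit(box,c([[55,52],[327,80],[300,348],[28,320]],170,160),c([[263,30],[457,157],[203,303],[20,152],[457,245]],155,152),[.55,.1,0,-.1],[0,1,2,3],[0,1,2,3,4])
sc=np.array([[.125,-.02,.0155],[.125,.02,.0155],[.035,-.02,.0155],[.035,.02,.0155],[-.075,-.013,.028],[-.075,.013,.028]])
# blade pointing image-left; scraper +y = image down side
s=fit(sc,c([[478,267],[498,317],[603,215],[620,270],[752,167],[765,190]],170,160),c([[450,422],[425,480],[605,457],[597,517]],155,152),[.55,-.2,0,1.97],[0,1,2,3,4,5],[0,1,2,3])
for n,l in {"bar":(34,34),"round":(34,-34),"cross":(-34,34),"square":(-34,-34),"slot":(0,-90),"hinge":(0,90)}.items():
    P=pose(b,np.array([l[0]/1000,l[1]/1000,.046]));print(n,P.round(4))
print("key px top",onplane(T,c([[134,146],[234,156],[122,246],[223,257]],170,160),.046).round(4).tolist())
print("block",onplane(T,c([[313,335],[405,343],[400,485],[308,483]],170,160),.035).round(3).tolist())
E
python3 fit.py
```

```text
[ 0.5352  0.1142  0.0034 -0.1091] yaw deg -6.3 res [ 0.7 -0.1 -0.  -0.7 -0.3 -0.1 -0.4  0.1 -0.1 -0.4  0.  -0.2 -0.1  0.6
 -0.9  0.2  0.7  0.2]
[ 5.211e-01 -2.070e-01  1.300e-03  1.955e+00] yaw deg 112.0 res [-0.2 -0.4  0.4  0.5 -0.8 -0.2  0.4 -0.4  0.2 -1.6  0.7  0.8 -0.5  0.1
 -0.7 -0.6  1.5  0.8 -1.3  0.1]
bar [0.5727 0.1443 0.0494]
round [0.5653 0.0767 0.0494]
cross [0.5051 0.1517 0.0494]
square [0.4977 0.0841 0.0494]
slot [0.5254 0.0248 0.0494]
hinge [0.545  0.2037 0.0494]
key px top [[0.5736, 0.1463, 0.046], [0.5659, 0.0789, 0.046], [0.5062, 0.1541, 0.046], [0.498, 0.0864, 0.046]]
block [[0.446, 0.027, 0.035], [0.44, -0.034, 0.035], [0.346, -0.03, 0.035], [0.348, 0.031, 0.035]]
```

Call:
apply_moves --rows '[[[0.273,-0.781,-0.05,0,0,-0.248,1],[0.273,-0.781,-0.05,0,0,-0.248,1],[0.273,-0.781,-0.05,0,0,-0.248,1],[0.273,-0.781,-0.05,0,0,-0.248,1],[0.273,-0.781,-0.05,0,0,-0.248,1],[0.273,-0.781,-0.05,0,0,-0.248,1],[0.273,-0.781,-0.05,0,0,-0.248,1],[0.273,-0.781,-0.05,0,0,-0.248,1],[0.273,-0.781,-0.05,0,0,-0.248,1],[0.273,-0.781,-0.05,0,0,-0.248,1],[0.273,-0.781,-0.05,0,0,-0.248,1],[0.273,-0.781,-0.05,0,0,-0.248,1],[0.273,-0.781,-0.05,0,0,-0.248,1],[0.273,-0.781,-0.05,0,0,-0.248,1],[0.273,-0.781,-0.05,0,0,-0.248,1],[0.273,-0.781,-0.05,0,0,-0.248,1],[0.273,-0.781,-0.05,0,0,-0.248,1],[0.273,-0.781,-0.05,0,0,-0.248,1],[0.273,-0.781,-0.05,0,0,-0.248,1],[0.273,-0.781,-0.05,0,0,-0.248,1]]]'

```text
time_s: 1.77
eef_pos: [0.521, -0.2098, 0.1977]
eef_rot: [-3.141, -0.0, 1.954]
force: [0.3, 1.7, 0.8]
width: 1.005
grasp_force: 0.0
```

Call:
apply_moves --rows '[[[0,0,0,0,0,0,1],[0,0,0,0,0,0,1],[0,0,0,0,0,0,1]]]'

```text
time_s: 2.02
eef_pos: [0.5201, -0.2068, 0.1976]
eef_rot: [-3.14, -0.002, 1.954]
force: [-0.7, 0.3, -0.2]
width: 0.997
grasp_force: 0.0
```

Call:
apply_moves --rows '[[[0,0,-0.04,0,0,0,1],[0,0,-0.08,0,0,0,1],[0,0,-0.11,0,0,0,1],[0,0,-0.135,0,0,0,1],[0,0,-0.155,0,0,0,1],[0,0,-0.168,0,0,0,1],[0,0,-0.175,0,0,0,1],[0,0,-0.175,0,0,0,1],[0,0,-0.175,0,0,0,0],[0,0,-0.175,0,0,0,0],[0,0,-0.175,0,0,0,0],[0,0,-0.175,0,0,0,0],[0,0,-0.175,0,0,0,0],[0,0,-0.175,0,0,0,0],[0,0,-0.175,0,0,0,0],[0,0,-0.175,0,0,0,0]]]' --grip_force 100

```text
time_s: 3.35
eef_pos: [0.522, -0.2079, 0.0247]
eef_rot: [3.14, 0.002, 1.954]
force: [-1.1, -0.1, 6.7]
width: 0.274
grasp_force: 99.9
```

Call:
apply_moves --rows '[[[0,0,0.02,0,0,0,0],[0,0,0.04,0,0,0,0],[0,0,0.04,0,0,-0.04,0],[-0.006,0.03,0.04,0,0,-0.08,0],[-0.012,0.06,0.04,0,0,-0.12,0],[-0.012,0.078,0.04,0,0,-0.157,0],[-0.012,0.078,0.04,0,0,-0.157,0],[-0.012,0.078,0.04,0,0,-0.157,0],[-0.012,0.078,0.04,0,0,-0.157,0]]]'

```text
time_s: 4.1
eef_pos: [0.5091, -0.1297, 0.0633]
eef_rot: [3.141, 0.001, 1.463]
force: [0.2, -0.5, -2.1]
width: 0.278
grasp_force: 98.7
```

Run:
```python
from h import *
from station import arm
o=arm.get_obs();print(o["eef_pos"],o["eef_rot"],o["force"])
for n in("top","side"): np.savez(f"{n}1.npz",**arm.snapshot(n))
crop(load("top1.npz")["frame"],200,160,110,75,5,"a.png");crop(load("side1.npz")["frame"],190,160,110,75,5,"b.png")
cv2.imwrite("pics/c1.png",cv2.resize(np.vstack([cv2.imread("a.png"),cv2.imread("b.png")]),None,fx=.8,fy=.8,interpolation=cv2.INTER_AREA))
```

```text
[ 0.50913822 -0.12973944  0.0632985 ] [3.14116677e+00 6.81918136e-04 1.46296182e+00] [ 0.23700536 -0.4776944  -2.13192838]
```

View pics/c1.png

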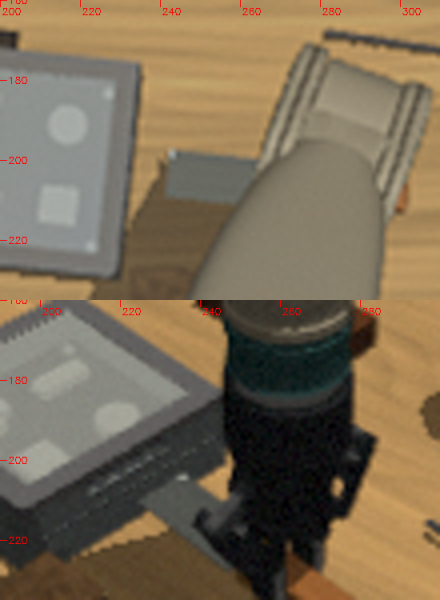

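The blade is gripped level and points at the slot. Tip corners are at about (243,198) and (241,208.5) in the top view, and (236,204) and (225,209) in the side view.

```bash
cat >> h.py <<'E'
def tri(Ss,pxs):
    f=lambda P:np.concatenate([(proj(s,P)[0]-p) for s,p in zip(Ss,pxs)])
    r=least_squares(f,[.53,0,.05]);return r.x,r.fun
E
python3 - <<'E'
from h import *
T=load("top1.npz");S=load("side1.npz")
for a,b in(((173,152),(185,178)),((165,197),(140,198))):
    print(*[v.round(4) for v in tri([T,S],[np.array(a)/4-.4+[200,160],np.array(b)/4-.4+[190,160]])])
# expected corners with blade top at z=.0555+? for scraper at TCP
for y in(-.02,.02):
    P=R.from_euler('z',1.463).apply([.125,y,0])+[.5091,-.1297,0.0633-.0247+.0155];print(P.round(4),proj(T,P),proj(S,P))
# slot opening outline estimate: project slot rect corners with box fit
for y,z in((-.035,.048),(.035,.048),(-.035,.06),(.035,.06)):
    P=R.from_euler('z',-.1085).apply([y,-.09,z])+[.5355,.115,0];print(P.round(4),proj(S,P))
E
```

```text
[ 0.5416 -0.0107  0.0547] [ 0.2186 -0.2502 -0.2698  0.0396]
[ 0.5041 -0.0041  0.0587] [ 0.2908 -0.3489 -0.3629  0.0539]
[ 0.5424 -0.0076  0.0541] [[242.13357975 197.14040509]] [[234.94984058 203.67567528]]
[ 0.5027 -0.0033  0.0541] [[240.94311175 209.06507211]] [[223.74714586 210.57248271]]
[0.491  0.0293 0.048 ] [[212.26940557 209.30961796]]
[0.5605 0.0217 0.048 ] [[231.73902647 197.61901535]]
[0.491  0.0293 0.06  ] [[211.89283642 206.02433891]]
[0.5605 0.0217 0.06  ] [[231.5179246  194.36012678]]
```

Call:
apply_moves --rows '[[[0.0009,0.008,0.001,0,0,0,0],[0.0017,0.016,0.001,0,0,0,0],[0.0026,0.024,0.001,0,0,0,0],[0.0035,0.032,0.001,0,0,0,0],[0.0043,0.04,0.001,0,0,0,0],[0.0052,0.048,0.001,0,0,0,0],[0.006,0.055,0.001,0,0,0,0],[0.0066,0.061,0.001,0,0,0,0],[0.0066,0.061,0.001,0,0,0,0]]]'

```text
time_s: 4.95
eef_pos: [0.5154, -0.0669, 0.0643]
eef_rot: [-3.141, -0.0, 1.463]
force: [-0.1, 0.5, -2.2]
width: 0.284
grasp_force: 98.7
```

Call:
apply_moves --rows '[[[0,0,0.0045,0,0,0,0],[0,0.0005,0.012,0,0,0,0],[0,0.001,0.02,0,0,0,0],[0,0.002,0.028,0,0,0,0],[0,0.004,0.038,0,0,0,0],[0.001,0.0066,0.049,0,0,0,0],[0.001,0.0105,0.059,0,0,0,0],[0.002,0.015,0.07,0,0,0,0],[0.002,0.02,0.08,0,0,0,0],[0.003,0.026,0.089,0,0,0,0],[0.004,0.033,0.098,0,0,0,0],[0.004,0.04,0.107,0,0,0,0],[0.005,0.048,0.115,0,0,0,0],[0.006,0.0565,0.122,0,0,0,0],[0.006,0.0565,0.122,0,0,0,0]]]'

```text
time_s: 6.2
eef_pos: [0.5227, -0.01, 0.1882]
eef_rot: [3.139, -0.001, 1.463]
force: [0.6, -0.1, -1.6]
width: 0.281
grasp_force: 98.8
```

Run:
```python
from h import *
from station import arm
o=arm.get_obs();print(o["eef_pos"],o["eef_rot"],o["force"],o["moment"],o["q"])
for n in("top","side"): np.savez(f"{n}2.npz",**arm.snapshot(n))
cv2.imwrite("pics/c2.png",cv2.resize(np.vstack([load("top2.npz")["frame"][140:270,150:340],load("side2.npz")["frame"][90:240,130:320]]),None,fx=2.1,fy=2.1,interpolation=cv2.INTER_CUBIC))
```

```text
[ 0.52270445 -0.01001664  0.18822936] [ 3.13873895e+00 -1.47173983e-03  1.46345397e+00] [ 0.59776189 -0.06322662 -1.55160735] [-0.02242888  0.00153388 -0.00692981] [-0.14368211  0.13509384 -0.33305853  1.0998456   0.00157444  1.53446087]
```

View pics/c2.png

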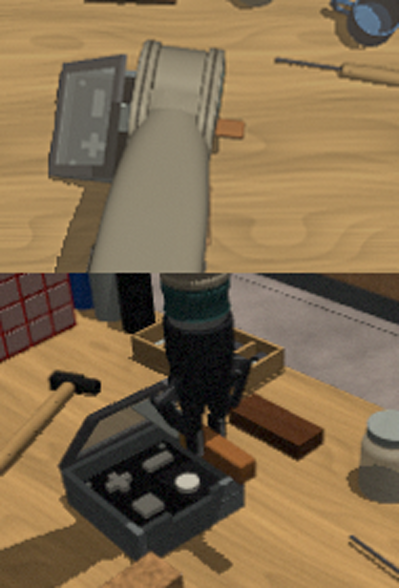

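The guard stands at roughly 0.9 rad, resting on the blade; nothing else has been touched. Next I continue along the arc.

Call:
apply_moves --rows '[[[0.001,0.009,0.0065,0,0,0,0],[0.002,0.0185,0.0126,0,0,0,0],[0.003,0.0285,0.018,0,0,0,0],[0.004,0.0385,0.0223,0,0,0,0],[0.005,0.049,0.026,0,0,0,0],[0.0065,0.06,0.029,0,0,0,0],[0.0075,0.071,0.031,0,0,0,0],[0.009,0.082,0.032,0,0,0,0],[0.01,0.093,0.03,0,0,0,0],[0.0115,0.104,0.027,0,0,0,0],[0.0125,0.114,0.022,0,0,0,0],[0.0135,0.124,0.017,0,0,0,0],[0.0147,0.135,0.008,0,0,0,0],[0.0147,0.135,0.008,0,0,0,0]]]'

```text
time_s: 7.47
eef_pos: [0.5349, 0.1252, 0.1918]
eef_rot: [-3.138, -0.001, 1.463]
force: [0.9, 0.2, -2.5]
width: 0.283
grasp_force: 98.8
```

Run:
```python
from h import *
from station import arm
o=arm.get_obs();print(o["eef_pos"],o["eef_rot"],o["force"],o["moment"],o["q"])
for n in("top","side"): np.savez(f"{n}3.npz",**arm.snapshot(n))
cv2.imwrite("pics/c3.png",cv2.resize(np.vstack([load("top3.npz")["frame"][140:270,130:320],load("side3.npz")["frame"][90:240,130:320]]),None,fx=2.1,fy=2.1,interpolation=cv2.INTER_CUBIC))
```

```text
[0.5349142  0.12517418 0.19177952] [-3.13785556e+00 -7.05393895e-04  1.46328054e+00] [ 0.90030559  0.15721886 -2.48908513] [0.02235481 0.02032962 0.01759253] [ 1.11437825e-01  1.82438004e-01 -2.68542468e-01  1.12331051e+00
  1.50027356e-03  1.78974600e+00]
```

View pics/c3.png

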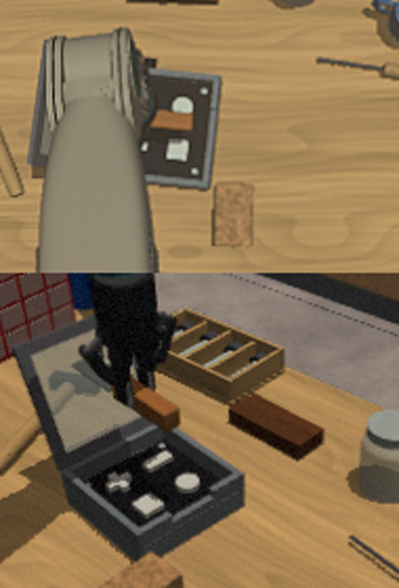

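The guard leans back past upright, and the keys are free and undamaged. I'll withdraw the scraper and lay it on the clear bench.

Call:
apply_moves --rows '[[[-0.002,-0.02,0,0,0,0,0],[-0.005,-0.05,0,0,0,0,0],[-0.009,-0.085,0,0,0,0,0],[-0.012,-0.12,0,0,0,0,0],[-0.015,-0.155,0,0,0,0,0],[-0.018,-0.19,0,0,0,0,0],[-0.02,-0.225,-0.01,0,0,0,0],[-0.02,-0.26,-0.03,0,0,0,0],[-0.02,-0.295,-0.05,0,0,0,0],[-0.02,-0.33,-0.07,0,0,0,0],[-0.02,-0.33,-0.1,0,0,0,0],[-0.02,-0.33,-0.125,0,0,0,0],[-0.02,-0.33,-0.145,0,0,0,0],[-0.02,-0.33,-0.157,0,0,0,0],[-0.02,-0.33,-0.163,0,0,0,0],[-0.02,-0.33,-0.166,0,0,0,0],[-0.02,-0.33,-0.166,0,0,0,0]]]'

```text
time_s: 8.98
eef_pos: [0.5165, -0.2069, 0.0286]
eef_rot: [3.141, 0.0, 1.462]
force: [-0.8, -0.7, -1.9]
width: 0.278
grasp_force: 98.8
```

Call:
apply_moves --rows '[[[0,0,-0.001,0,0,0,0],[0,0,-0.002,0,0,0,0],[0,0,-0.003,0,0,0,0],[0,0,-0.003,0,0,0,0]]]'

```text
time_s: 9.32
eef_pos: [0.5167, -0.2069, 0.0259]
eef_rot: [3.14, 0.0, 1.462]
force: [0.4, -0.5, -1.7]
width: 0.278
grasp_force: 98.8
```

Call:
apply_moves --rows '[[[0,0,-0.001,0,0,0,0],[0,0,-0.002,0,0,0,0],[0,0,-0.002,0,0,0,0]]]'

```text
time_s: 9.57
eef_pos: [0.5166, -0.2069, 0.0246]
eef_rot: [3.141, 0.0, 1.462]
force: [-2.4, 1.9, 6.3]
width: 0.277
grasp_force: 100.1
```

Call:
apply_moves --rows '[[[0,0,0,0,0,0,1],[0,0,0,0,0,0,1],[0,0,0,0,0,0,1],[0,0,0,0,0,0,1],[0,0,0,0,0,0,1],[0,0,0,0,0,0,1],[0,0,0.02,0,0,0,1],[0,0,0.05,0,0,0,1],[0,0,0.085,0,0,0,1],[0,0,0.12,0,0,0,1]]]'

```text
time_s: 10.4
eef_pos: [0.5153, -0.2063, 0.1438]
eef_rot: [-3.139, -0.001, 1.461]
force: [-0.0, -0.4, -0.5]
width: 1.001
grasp_force: 0.0
```

Call:
apply_moves --rows '[[[-0.003,0.035,0,0,0,0,0],[-0.005,0.07,0,0,0,0,0],[-0.007,0.105,0,0,0,0,0],[-0.009,0.14,0,0,0,0,0],[-0.011,0.175,0,0,0,0,0],[-0.013,0.21,0,0,0,0,0],[-0.016,0.25,0,0,0,0,0],[-0.0187,0.28,0,0,0,0,0],[-0.0187,0.2925,0,0,0,0,0],[-0.0187,0.2925,0,0,0,0,0],[-0.0187,0.2925,0,0,0,0,0]]]' --grip_force 40

```text
time_s: 11.32
eef_pos: [0.4973, 0.0862, 0.1432]
eef_rot: [-3.142, 0.0, 1.463]
force: [-1.3, -0.3, -0.4]
width: -0.001
grasp_force: 0.0
```

Run:
```python
from h import *
from station import arm
o=arm.get_obs();print(o["eef_pos"],o["eef_rot"],o["force"],o["width"])
for n in("top","side"): np.savez(f"{n}4.npz",**arm.snapshot(n))
cv2.imwrite("pics/c4.png",cv2.resize(np.vstack([load("top4.npz")["frame"][140:270,130:350],load("side4.npz")["frame"][90:270,130:350]]),None,fx=1.9,fy=1.9,interpolation=cv2.INTER_CUBIC))
```

```text
[0.49731646 0.08624383 0.14323471] [-3.14157835e+00  4.93642903e-04  1.46331272e+00] [-1.34614154 -0.31792507 -0.35998069] -0.0005514117466148408
```

View pics/c4.png

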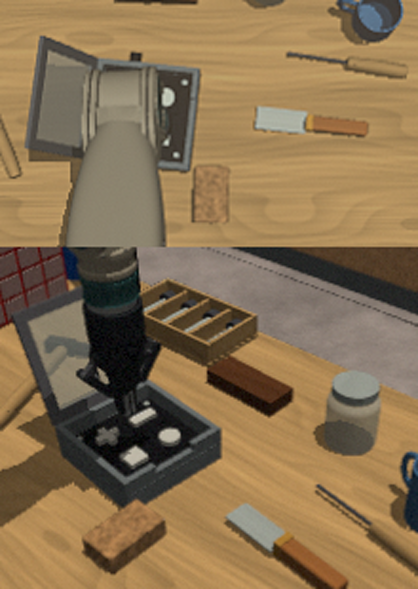

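The scraper lies flat, the guard is open, and the closed fingers are above the square key. Next I press it.

Call:
apply_moves --rows '[[[0,0,-0.035,0,0,0,0],[0,0,-0.06,0,0,0,0],[0,0,-0.075,0,0,0,0],[0,0,-0.08,0,0,0,0],[0,0,-0.084,0,0,0,0],[0,0,-0.088,0,0,0,0],[0,0,-0.09,0,0,0,0],[0,0,-0.09,0,0,0,0],[0,0,-0.09,0,0,0,0]]]'

```text
time_s: 12.17
eef_pos: [0.4975, 0.0849, 0.055]
eef_rot: [3.141, 0.002, 1.461]
force: [-5.2, -2.2, 8.9]
width: -0.003
grasp_force: 4.4
```

Call:
apply_moves --rows '[[[0,0,-0.002,0,0,0,0],[0,0,-0.002,0,0,0,0],[0,0,-0.002,0,0,0,0]]]'

```text
time_s: 12.42
eef_pos: [0.4976, 0.0849, 0.0547]
eef_rot: [3.141, 0.002, 1.461]
force: [-9.5, -2.8, 21.7]
width: -0.003
grasp_force: 10.9
```

Call:
apply_moves --rows '[[[0,0,0.015,0,0,0,0],[0,0,0.04,0,0,0,0],[0,0,0.06,0,0,0,0],[0.034,-0.004,0.06,0,0,0,0],[0.0685,-0.0075,0.06,0,0,0,0],[0.0685,-0.0075,0.06,0,0,0,0],[0.0685,-0.0075,0.06,0,0,0,0],[0.0685,-0.0075,0.035,0,0,0,0],[0.0685,-0.0075,0.02,0,0,0,0],[0.0685,-0.0075,0.012,0,0,0,0],[0.0685,-0.0075,0.008,0,0,0,0],[0.0685,-0.0075,0.004,0,0,0,0],[0.0685,-0.0075,0.001,0,0,0,0],[0.0685,-0.0075,0,0,0,0,0],[0.0685,-0.0075,0,0,0,0,0],[0.0685,-0.0075,0,0,0,0,0]]]'

```text
time_s: 13.75
eef_pos: [0.5649, 0.0783, 0.0547]
eef_rot: [-3.14, 0.0, 1.462]
force: [-10.3, 0.2, 19.9]
width: 0.004
grasp_force: 10.4
```

Call:
apply_moves --rows '[[[0,0,0.015,0,0,0,0],[0,0,0.04,0,0,0,0],[0,0,0.06,0,0,0,0],[0.004,0.034,0.06,0,0,0,0],[0.0085,0.067,0.06,0,0,0,0],[0.0085,0.067,0.06,0,0,0,0],[0.0085,0.067,0.06,0,0,0,0],[0.0085,0.067,0.035,0,0,0,0],[0.0085,0.067,0.02,0,0,0,0],[0.0085,0.067,0.012,0,0,0,0],[0.0085,0.067,0.008,0,0,0,0],[0.0085,0.067,0.004,0,0,0,0],[0.0085,0.067,0.001,0,0,0,0],[0.0085,0.067,0,0,0,0,0],[0.0085,0.067,0,0,0,0,0],[0.0085,0.067,0,0,0,0,0]]]'

```text
time_s: 15.08
eef_pos: [0.5738, 0.1445, 0.0548]
eef_rot: [-3.141, 0.001, 1.461]
force: [-9.4, -3.2, 20.2]
width: -0.001
grasp_force: 9.9
```

Now I lift clear, move away from the guard, and take a final look.

Call:
apply_moves --rows '[[[0,0,0.015,0,0,0,0],[0,0,0.04,0,0,0,0],[0,-0.005,0.075,0,0,0,0],[0,-0.04,0.11,0,0,0,0],[0,-0.08,0.14,0,0,0,0],[-0.03,-0.12,0.17,0,0,0,0],[-0.05,-0.16,0.2,0,0,0,0],[-0.08,-0.2,0.2,0,0,0,0],[-0.1,-0.24,0.2,0,0,0,0],[-0.12,-0.28,0.2,0,0,0,0],[-0.12,-0.32,0.2,0,0,0,0],[-0.12,-0.36,0.2,0,0,0,0],[-0.12,-0.4,0.2,0,0,0,0],[-0.12,-0.44,0.2,0,0,0,0],[-0.12,-0.44,0.2,0,0,0,0],[-0.12,-0.44,0.2,0,0,0,0]]]'

```text
time_s: 16.42
eef_pos: [0.4549, -0.3026, 0.2525]
eef_rot: [3.137, 0.006, 1.454]
force: [1.1, 0.3, -0.2]
width: -0.002
grasp_force: 0.0
```

Run:
```python
from h import *
from station import arm
o=arm.get_obs();print(o["eef_pos"],o["force"],abs(o["qvel"]).max())
for n in("top","side"): np.savez(f"{n}5.npz",**arm.snapshot(n))
cv2.imwrite("pics/c5.png",cv2.resize(np.vstack([load("top5.npz")["frame"][120:270,100:400],load("side5.npz")["frame"][90:270,100:400]]),None,fx=1.8,fy=1.8,interpolation=cv2.INTER_CUBIC))
```

```text
[ 0.45493911 -0.30255605  0.25252326] [ 1.08482363  0.25321567 -0.18333158] 0.0726655806493884
```

View pics/c5.png

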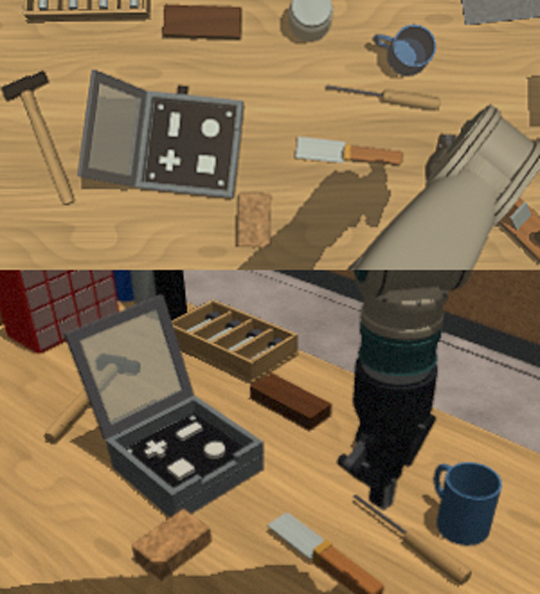

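The guard is open past upright, all the keys are up, the scraper lies flat, the bystanders are undisturbed and the arm is clear.

```bash
python3 -c "
from station import arm
print(arm.hand_in())"
```

```text
the job is handed in; nothing more can be done
None
```

The job is handed in at about 17 s: I pried the guard open with the scraper and left it past upright, pressed square, round and bar fully down in that order without touching the cross, and left the scraper flat on the bench.

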